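Oil the spindle of a glass-cutting lathe with its hand lubricator

ROBOT

A 7-joint arm with a two-finger parallel gripper is mounted at the origin on the work surface. World frame = base frame: x ahead of the robot, y to its left, z up, the work surface at z = 0. Lengths are in m, angles in rad, forces in N, time in s.
With the tool pointing down it reaches from about 0.425 to 0.875 m from the base axis. Payload 4.7 kg.
Tool frame: the origin (TCP) lies at the very end of the fingers, on their centre line; the grasp point (between the pads) lies 19 mm behind it; z points along the fingers, y is the line along which they close (so a half turn about z gives the same grasp; the last joint's range is limited). The gripper opens to 85 mm and grips with 20 to 120 N. Pads are 22 mm wide; open, the fingers measure 114 mm over their backs; the gripper's body (76 mm by 85 mm) begins 54 mm behind the grasp point. The pads swing forward as they close: fully open they stand 13 mm farther back than shut.
Start: joints at [-1.252, 0.321, -0.07, 1.45, 0.023, 1.371, -0.057], TCP at [0.195, 0.62, 0.231] pointing down, gripper open.
Joint ranges: [-2.86, 2.86], [-0.3, 2.09], [-1.38, 1.24], [0.06, 2.45], [-1.56, 4.7], [0.09, 2.05], [-2.69, 2.69]. Speed limits (rad/s): [2.57, 2.57, 3.14, 3.14, 3.14, 3.14, 3.14].

INTERFACE

Orientations are given as [roll, pitch, yaw] about the fixed x, y, z axes, in that order (R = Rz(yaw) Ry(pitch) Rx(roll)).
In Python, from cell import r gives the robot as it stands.
- The arm moves only by the tool drive_tool, never from a script. Its arguments are lists of equal length, an entry for each row: "travel": the shift along the tool's x, y, z in units of 0.4 m (1.0 is 0.4 m), a list of three; "dr": the turn, a rotation vector about the tool's x, y, z in units of pi rad (1.0 is pi rad), a list of three. A call has 1 to 20 rows; each row shifts and turns the commanded pose from where the row before left it, along the tool's axes as they then stand; what a row does not reach is not made up. A row lasts 1/8 s, in which the tool goes at most 62.5 mm and 10.7 degrees, less where a joint would pass 70% of its speed; a pose out of reach is approached as far as the arm can. A call with a number of a shift or a turn outside -1 to 1 is refused whole. A call with a gripper value outside its range is refused whole. "grip" is the closure, from 0 (fully open) to 1 (shut), set as the call begins (left out, the last holds). The fingers move at their own pace and stop on an object; "force" is the grip in N (left out, the last holds). Time passes only in rows, so rows that do not move let the fingers close. It gives the time, the measured TCP pose, the force, the opening and the grip force at its end, in the units of the state.
- r.read_state(): the state, without advancing time (a new reading comes with each control period).
- r.grab_frame(name): name is "side" or "top"; returns the picture (400x640x3 uint8, blue, green, red); there is no depth.
- r.camera_model(name): a dict with "mtx" (3x3 intrinsics, pixels), "extrinsics" (4x4, takes a point from camera to world coordinates). Camera axes: x right, y down, z forward; pixel columns grow to the right and rows downward; lengths in m; the calibration is good to about 2 mm. A picture is of the moment at which its call begins. camera_model takes no time and is no camera call.
- r.close_job(): hands the job in; it is judged then, once.
The state is a dict: "time": time; "q": joint angles; "dq": joint speeds; "joint_torque": joint torques, N m; "tool_pos": TCP position; "orientation": TCP orientation; "ft_force": force on the tool from outside, world axes, zero at the start; "torque": the same for the moment, N m; "opening": opening from 0.0 (shut) to 1.0 (fully open); "gripper_force": force on a finger pad.
Only numpy, scipy, OpenCV 4.12 (cv2) and the standard library are available. Lean on these libraries where they do the work, as an engineer would, in place of code of your own. Each camera call takes 0.05 s, during which the arm holds its last target. There are 200 camera calls.

TASK

Give the glass-cutting lathe's spindle a shot of oil: swing the red tap on the lubricator fully open, then press the pump's black plunger head right down to its stop, hold it there for about a second and let it spring all the way back up. Then shut the red tap fully again, and only after that turn the stone wheel over by hand about a quarter turn, either way, to work the oil in. Leave the blue tap shut, never pump against a shut red tap, and do not disturb the loose things lying about.

Things in the scene. Friction and masses are not known exactly. Their poses are not given: they have to be found in the camera images.
- lube: Hand lubricator bolted to the bench: steel base plate 220 (its x) x 180 (its y) x 10 mm. Origin at the centre of the plate's underside, z up, x roughly away from the robot (turned up to 0.3 rad). The amber see-through oil reservoir stands at x -10 to 110, y +-80 mm, its aluminium cover 112 mm up, with a black filler cap (36 mm across, 124 mm up) at x 75, y 50.
- manifold (a point): Centre of the top of the aluminium manifold bar (32 mm in x, 150 in y), 46 mm above the bench, at x -70, y 0 of the lubricator. The two brass taps stand on it 50 mm to either side; either may be the red one. Behind it (+x) is a 44 mm gap up to the reservoir, with only a 14 mm union in it, 37 mm high at most.
- plunger_top (a point): Centre of the top of the pump's black mushroom head (40 mm across, 14 mm thick), at x 55, y 0 of the lubricator; 178 mm above the bench with the plunger up, 156 mm at its stop. Its aluminium gland below is 32 mm wide, top 142 mm up.
- plunger (a joint): How far the plunger is pressed down, m: 0 fully up, 0.022 at its stop. A spring returns it: about 5 N to start it, 11 N at the stop, plus 1 N for every 10 mm/s of pressing speed. Let go, it comes back up by itself in well under a second.
- red_tap: Brass tap with the red lever. Origin on the lever's pivot axis, 46 mm above the bench (top of the manifold); same axes as the lubricator, z up along the pivot. Its copper outlet pipe (8 mm thick, centre 9 mm above this origin) runs 53 mm out towards this body's -x and then down into the bench.
- red_lever (a joint): Angle of the red lever, rad: 0 = shut (stop), lever points along the tap's +y, across the outlet pipe; 1.57 = fully open (stop), lever points along the tap's -x, lying over the outlet pipe. Seen from above it opens anticlockwise. It stays where it is left; turning it takes about 2.5 N near the tip.
- red_tip (a point): End of the red lever, 55 mm from the pivot. The lever is level, its centre 78 mm above the bench, its red grip 11 mm wide, 11 mm thick and 38 mm long (17 to 55 mm from the pivot).
- blue_tap: The other tap, built just the same, 100 mm from the red one, with a blue lever. It is shut and stays shut.
- blue_lever (a joint): Angle of the blue lever, rad, as for the red one. 0 = shut.
- blue_tip (a point): End of the blue lever, 55 mm from its pivot.
- lathe: Bench lathe for cutting glass. Origin on the bench straight below the wheel's centre, z up, y along the spindle (turned up to 0.3 rad). Grey headstock: y -55 to -255 mm, x +-65, flat top 190 mm up; blue belt guard behind it, 230 mm high. White drip pan 260 x 115 mm, 45 high. Violet hose at x 95 to 150, up to 170 mm high. Arm-rest plank at x 155 to 255, 55 mm high.
- wheel_hub (a point): Centre of the red-brown stone wheel, 150 mm above the bench. The wheel is 150 mm across and 20 mm thick, thickness along the lathe's y. Steel flanges 64 mm across on both faces; outside them the faces are free, with 45 mm of room to the headstock.
- wheel (a joint): Angle of the wheel about the lathe's y axis, rad; 0 = white mark straight up, positive = the mark moves towards the lathe's +x. Starts anywhere between -0.7 and 0.7. It turns freely, without end, either way; about 1 N at the rim moves it and it stops when let go.
- wheel_mark (a point): White paint mark across the wheel's rim (10 mm wide, running 32 mm down the faces); this point is on the rim, 75 mm from the hub.
- tumbler: Loose cut-glass tumbler, 80 mm across the mouth, 90 mm high, standing on the lathe's arm-rest plank; origin at the centre of its foot. Fragile: leave alone.
- dressing_stick: Loose dark grey abrasive stick, 22 x 120 x 22 mm (long along its y), lying on the flat top of the headstock; origin at the centre of its underside. Leave alone.
- spare_wheel: Loose pale stone wheel, 100 mm across, 16 mm thick, lying flat on the bench beyond the lubricator; origin at the centre of its underside. Leave alone.
- brush: Loose wooden-handled bench brush, about 200 mm long and under 40 mm high, lying flat on the bench on the robot's side of the lathe. Leave alone.
Not all that is in view belongs to the job. What is shaped like the blue_tap but purple is not meant.

How it is judged:
By the outcome, as a careful person would: the job done as asked, in the order asked, and still so for the second after the job is handed in, with the robot touching nothing.
It also fails if it takes over 72 s, if anything falls off the work surface, if the arm or the gripper's body presses on something with over 40 N, if the wrist force passes 120 N, or if a joint passes its speed limit or range.

## Working session

There is one attempt and no reset: what is moved stays moved. The work goes in short steps, Python scripts to look and compute and a tool call to move; the robot and the scene stay as the last step left them, time stands still between calls to the robot, and variables do not carry over. Pictures are saved under pics/ and viewed, at most 10 in all, crops included, and the job is handed in when it is done.

Besides the shell and the picture viewer there is one more tool, called after "Request:" as name(argument=value, ...) on one line, values as JSON. drive_tool: Moves the arm, as the interface text tells. Shifts and turns lie within -1 to 1; 1 stands for 0.4 m of shift or pi rad of turn. Its arguments: {"type":"object","properties":{"travel":{"type":"array"},"dr":{"type":"array"},"grip":{"type":"number"},"force":{"type":"number"}},"required":["travel","dr"]}

```bash
mkdir -p pics; ls; python3 - <<'E'
from cell import r
import cv2,numpy as np
for n in("side","top"):
    cv2.imwrite(f"pics/{n}0.png",r.grab_frame(n)); m=r.camera_model(n); print(n,np.round(m["mtx"],1).tolist(),np.round(m["extrinsics"],3).tolist())
s=r.read_state();print(s)
E
```

```text
pics
side [[404.3, 0.0, 316.7], [0.0, 404.3, 199.0], [0.0, 0.0, 1.0]] [[0.984, -0.103, 0.144, 0.409], [-0.177, -0.515, 0.839, -0.75], [-0.012, -0.851, -0.525, 0.634], [0.0, 0.0, 0.0, 1.0]]
top [[361.8, 0.0, 323.4], [0.0, 361.8, 197.8], [0.0, 0.0, 1.0]] [[0.021, -0.981, 0.192, 0.346], [-0.999, -0.028, -0.033, 0.016], [0.038, -0.191, -0.981, 1.075], [0.0, 0.0, 0.0, 1.0]]
{'time': 0.1, 'q': array([-1.25187092,  0.32174975, -0.07008774,  1.45157103,  0.02257168,
        1.37082446, -0.05690245]), 'dq': array([-0.00150622, -0.00103066, -0.00038475, -0.00140255,  0.00071694,
        0.00041745, -0.00031833]), 'joint_torque': array([-1.38254350e-04, -4.94878578e+01, -3.84020973e-01, -3.15210736e+01,
        1.29058390e-02,  7.38281262e-03, -3.34478727e-05]), 'tool_pos': array([0.19496749, 0.61954752, 0.23032328]), 'orientation': array([-3.13982791e+00,  6.70181015e-05,  2.83679033e+00]), 'ft_force': array([ 0.19758772, -0.06420854,  0.11889188]), 'torque': array([ 0.01097841, -0.0202504 , -0.02421069]), 'gripper_force': 0.0, 'opening': 0.9970278644887094}
```

View pics/side0.png

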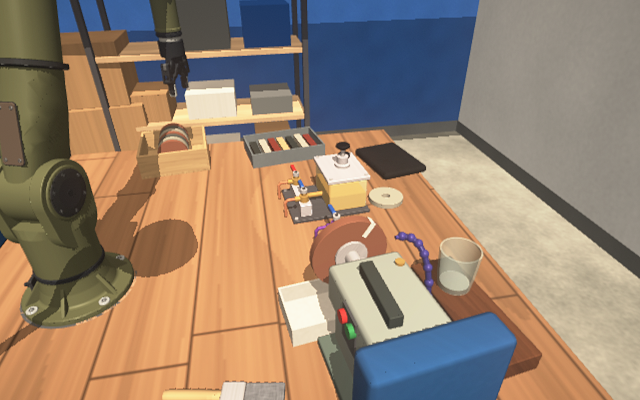

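View pics/top0.png

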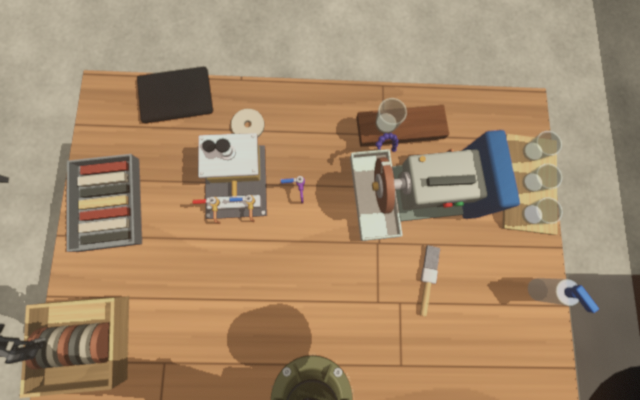

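```bash
cat > h.py <<'E'
from cell import r
import cv2,numpy as np
from scipy.spatial.transform import Rotation as R
def ray(n,uv):
    m=r.camera_model(n);E=m["extrinsics"];d=E[:3,:3]@np.linalg.solve(m["mtx"],[*uv,1]);return E[:3,3],d
def onz(n,uv,z):
    o,d=ray(n,uv);return o+d*(z-o[2])/d[2]
def tri(a,b):
    A=np.zeros((3,3));y=np.zeros(3)
    for n,uv in(("side",a),("top",b)):
        o,d=ray(n,uv);d=d/np.linalg.norm(d);P=np.eye(3)-np.outer(d,d);A+=P;y+=P@o
    return np.linalg.solve(A,y)
def px(n,p):
    m=r.camera_model(n);E=m["extrinsics"];c=m["mtx"]@(E[:3,:3].T@(np.asarray(p)-E[:3,3]));return c[:2]/c[2]
def blobs(im,lo,hi,box,mn=6):
    x0,y0,x1,y1=box;h=cv2.cvtColor(im,cv2.COLOR_BGR2HSV)[y0:y1,x0:x1]
    _,_,s,c=cv2.connectedComponentsWithStats(cv2.inRange(h,lo,hi))
    return [(np.round(c[i]+[x0,y0],1).tolist(),(s[i,:4]+[x0,y0,0,0]).tolist(),int(s[i,4])) for i in range(1,len(s)) if s[i,4]>=mn]
E
python3 - <<'E'
from h import *
t=cv2.imread("pics/top0.png");s=cv2.imread("pics/side0.png")
for n,im,b in(("top",t,(180,120,320,230)),("side",s,(270,130,400,240))):
    print(n,"red",blobs(im,(0,150,100),(6,255,255),b),blobs(im,(174,150,100),(180,255,255),b))
    print("blue",blobs(im,(105,130,80),(125,255,255),b)); print("black",blobs(im,(0,0,0),(180,255,55),b,20))
a=cv2.resize(t[125:230,185:315],None,fx=6,fy=5.6,interpolation=cv2.INTER_CUBIC)
b=cv2.resize(s[135:230,270:400],None,fx=6,fy=6,interpolation=cv2.INTER_CUBIC)
cv2.imwrite("pics/tz.png",a);cv2.imwrite("pics/sz.png",b)
a=cv2.resize(t[125:245,340:520],None,fx=4.4,fy=4.4,interpolation=cv2.INTER_CUBIC);cv2.imwrite("pics/wz.png",a)
E
```

```text
top red [([198.4, 201.4], [193, 199, 12, 5], 45)] []
blue [([287.0, 180.6], [282, 180, 10, 2], 15), ([235.1, 199.1], [231, 199, 10, 2], 11)]
black []
side red [([309.0, 139.4], [303, 134, 13, 11], 68), ([274.0, 144.5], [270, 138, 11, 13], 74), ([292.6, 167.4], [291, 165, 5, 6], 19)] []
blue [([300.3, 183.1], [299, 180, 4, 7], 16), ([331.2, 208.3], [328, 205, 8, 8], 25)]
black [([362.4, 158.1], [357, 152, 13, 13], 20)]
```

View pics/tz.png

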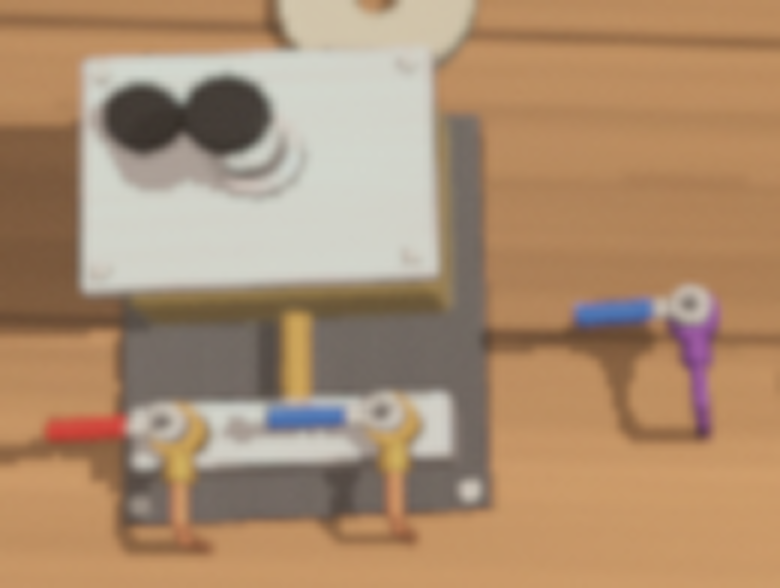

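View pics/sz.png

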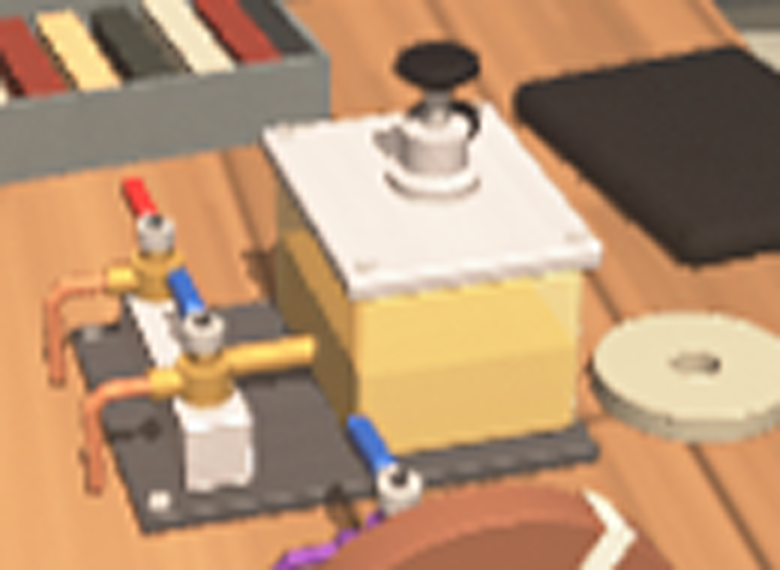

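View pics/wz.png

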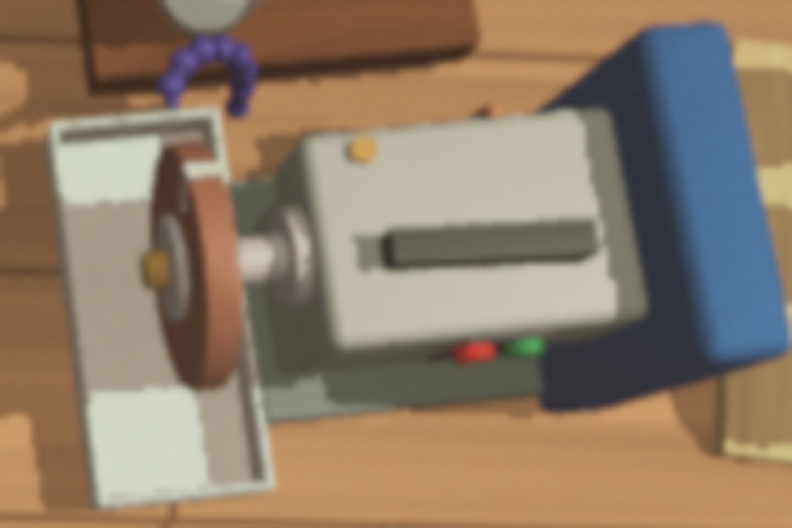

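```bash
python3 - <<'E'
from h import *
z=lambda x,y:(185+x/6,125+y/5.6)
zs=lambda x,y:(270+x/6,135+y/6)
w=lambda x,y:(340+x/4.4,125+y/4.4)
p=lambda *a:print(a[0],np.round(a[1],4))
t=cv2.imread("pics/top0.png")
rp=onz("top",z(163,424),.084);bp=onz("top",z(382,411),.084)
p("redpiv",rp);p("bluepiv",bp);p("grip",onz("top",(198.4,201.4),.083));p("tip",onz("top",z(45,432),.08))
d=(rp-bp)[:2];print("dist",np.linalg.norm(d)); yaw=np.arctan2(-d[0],d[1]);print("yaw",yaw)
p("tri red",tri(zs(155,224),z(163,424)))
ph=onz("top",z(227,116),.178);p("head",ph);p("tri head",tri(zs(437,64),z(227,116)))
Rz=R.from_euler('z',yaw).as_matrix()
mid=(rp+bp)/2; o=mid-Rz@[-.07,0,0];p("lube",o);p("pred head",o+Rz@[.055,0,0]);p("pred cap",o+Rz@[.075,.05,0]);p("cap",onz("top",z(143,118),.124))
for c in[(82,60),(434,50),(440,275),(84,293)]:p("cover",onz("top",z(*c),.112))
for c in[(130,520),(490,505),(482,117)]:p("plate",onz("top",z(*c),.010))
for c in[(305,140),(335,348),(648,318),(600,108)]:p("hs",onz("top",w(*c),.19))
p("nut",onz("top",w(155,268),.15))
for c in[(50,125),(98,506),(272,486),(220,110)]:p("pan",onz("top",w(*c),.045))
p("mark",onz("top",w(203,170),.20))
p("decoy",onz("top",z(690,302),.084))
for c in[(355,263),(615,365)]:pass
E
```

```text
redpiv [0.5222 0.2882 0.084 ]
bluepiv [0.5316 0.1888 0.084 ]
grip [0.5194 0.3258 0.083 ]
tip [0.5174 0.3426 0.08  ]
dist 0.09982449475898578
yaw 0.09393725508027762
tri red [0.5249 0.2888 0.0819]
head [0.6498 0.2466 0.178 ]
tri head [0.6539 0.2481 0.1723]
lube [0.5966 0.2451 0.084 ]
pred head [0.6513 0.2502 0.084 ]
pred cap [0.6666 0.3019 0.084 ]
cap [0.6658 0.2982 0.124 ]
cover [0.6988 0.332  0.112 ]
cover [0.7099 0.171  0.112 ]
cover [0.5945 0.1618 0.112 ]
cover [0.5805 0.3208 0.112 ]
plate [0.4839 0.3204 0.01  ]
plate [0.4965 0.1459 0.01  ]
plate [0.7107 0.1609 0.01  ]
hs [ 0.6323 -0.2334  0.19  ]
hs [ 0.5091 -0.2477  0.19  ]
hs [ 0.5318 -0.4306  0.19  ]
hs [ 0.6579 -0.4102  0.19  ]
nut [ 0.5622 -0.1519  0.15  ]
pan [ 0.684 -0.1    0.045]
pan [ 0.4275 -0.1329  0.045 ]
pan [ 0.4433 -0.2468  0.045 ]
pan [ 0.6986 -0.2162  0.045 ]
mark [ 0.6091 -0.171   0.2   ]
decoy [0.5914 0.0489 0.084 ]
```

```bash
cat >> h.py <<'E'
def plan(wps,dec=3):
    """wps: (x,y,z,yaw,n) tool-down waypoints from the measured pose; prints rounded rows"""
    s=r.read_state();P=s["tool_pos"].copy();Q=R.from_euler('xyz',s["orientation"]);T=[];D=[]
    for x,y,z,yaw,n in wps:
        P0=P.copy();G=R.from_euler('xyz',[np.pi,0,yaw]);dv=(Q.inv()*G).as_rotvec();Q0=Q
        for k in range(1,n+1):
            t=np.round(Q.inv().apply(P0+(np.array([x,y,z])-P0)*k/n-P)/.4,dec)+0
            d=np.round((Q.inv()*(Q0*R.from_rotvec(dv*k/n))).as_rotvec()/np.pi,4)+0
            P=P+Q.apply(t*.4);Q=Q*R.from_rotvec(d*np.pi);T.append(t.tolist());D.append(d.tolist())
    print("n",len(T));print(str(T).replace(" ",""));print(str(D).replace(" ",""));print(P,Q.as_euler('xyz'))
PV=np.array([.5225,.2885]);LY=.085
def lev(th,a,s):
    """TCP xy,yaw: a m along the lever, s m to its clockwise(+)/anticlockwise(-) side, lever at th"""
    A=np.pi/2+LY+th;u=np.array([np.cos(A),np.sin(A)]);v=np.array([u[1],-u[0]]);q=PV+a*u+s*v;return q[0],q[1],LY+th
E
python3 -c "
from h import *
x,y,w=lev(0,.045,.028);print(x,y)
plan([(x,y,.2,w,16)])"
```

```text
0.5465785151599554 0.3357146704710707
n 16
[[-0.066,-0.026,0.005],[-0.069,-0.014,0.005],[-0.07,-0.002,0.004],[-0.07,0.01,0.005],[-0.068,0.022,0.005],[-0.062,0.033,0.005],[-0.056,0.043,0.004],[-0.048,0.052,0.005],[-0.038,0.059,0.005],[-0.027,0.065,0.004],[-0.016,0.069,0.005],[-0.003,0.071,0.005],[0.008,0.07,0.005],[0.02,0.068,0.004],[0.031,0.063,0.005],[0.042,0.056,0.005]]
[[0.0,0.0,0.0547],[0.0,0.0001,0.0548],[0.0,0.0,0.0547],[0.0,0.0001,0.0548],[0.0,0.0,0.0547],[0.0,0.0001,0.0548],[0.0,0.0001,0.0547],[0.0,0.0,0.0548],[0.0,0.0001,0.0547],[-0.0001,0.0,0.0548],[0.0,0.0001,0.0547],[0.0,0.0,0.0547],[0.0,0.0001,0.0548],[0.0,0.0,0.0547],[0.0,0.0,0.0548],[0.0,0.0001,0.0547]]
[0.54642727 0.33586975 0.19990412] [-3.14155698e+00 -5.33958282e-07  8.50682407e-02]
```

Request:
drive_tool(travel=[[-0.066, -0.026, 0.005], [-0.069, -0.014, 0.005], [-0.07, -0.002, 0.004], [-0.07, 0.01, 0.005], [-0.068, 0.022, 0.005], [-0.062, 0.033, 0.005], [-0.056, 0.043, 0.004], [-0.048, 0.052, 0.005], [-0.038, 0.059, 0.005], [-0.027, 0.065, 0.004], [-0.016, 0.069, 0.005], [-0.003, 0.071, 0.005], [0.008, 0.07, 0.005], [0.02, 0.068, 0.004], [0.031, 0.063, 0.005], [0.042, 0.056, 0.005], [0, 0, 0]], dr=[[0, 0, 0.0547], [0, 0, 0.0548], [0, 0, 0.0547], [0, 0, 0.0548], [0, 0, 0.0547], [0, 0, 0.0548], [0, 0, 0.0547], [0, 0, 0.0548], [0, 0, 0.0547], [0, 0, 0.0548], [0, 0, 0.0547], [0, 0, 0.0547], [0, 0, 0.0548], [0, 0, 0.0547], [0, 0, 0.0548], [0, 0, 0.0547], [0, 0, 0]], grip=1)

```text
time: 2.22
tool_pos: [0.5482, 0.3334, 0.2003]
orientation: [3.139, -0.0, 0.081]
ft_force: [0.2, 0.6, -0.2]
opening: 0.002
gripper_force: 0.0
```

Request:
drive_tool(travel=[[0, 0, 0.05], [0, 0, 0.05], [0, 0, 0.05], [0, 0, 0.05], [0, 0, 0.05], [0, 0, 0.04], [0, 0, 0.04], [0, 0, 0]], dr=[[0, 0, 0], [0, 0, 0], [0, 0, 0], [0, 0, 0], [0, 0, 0], [0, 0, 0], [0, 0, 0], [0, 0, 0]])

```text
time: 3.22
tool_pos: [0.5458, 0.3359, 0.0673]
orientation: [3.14, 0.002, 0.085]
ft_force: [-1.0, -0.4, -0.3]
opening: 0.002
gripper_force: 0.0
```

```bash
python3 - <<'E'
from h import *
print(r.read_state()["q"].round(2))
s=r.grab_frame("side");cv2.imwrite("pics/s1.png",cv2.resize(s[80:230,220:400],None,fx=4,fy=4,interpolation=cv2.INTER_CUBIC))
plan([(*lev(t,.045,.0165)[:2],.068,lev(t,0,0)[2],n) for t,n in((0,2),(.4,3),(.8,3),(1.2,3),(1.5,3))])
E
```

```text
[-0.95  0.45  0.46  1.67 -0.22  1.08 -1.92]
n 14
[[-0.014,0.001,0.001],[-0.015,0.0,0.0],[-0.016,-0.002,0.0],[-0.015,-0.005,0.0],[-0.014,-0.006,0.0],[-0.016,-0.002,0.0],[-0.015,-0.005,0.0],[-0.015,-0.006,0.0],[-0.016,-0.002,0.0],[-0.015,-0.005,0.0],[-0.014,-0.006,0.0],[-0.012,-0.002,0.0],[-0.011,-0.004,0.0],[-0.011,-0.005,0.0]]
[[0.0001,0.0001,0.0],[0.0001,0.0001,0.0],[0.0,0.0,-0.0424],[0.0,0.0,-0.0425],[0.0,0.0,-0.0424],[0.0,0.0,-0.0424],[0.0,0.0,-0.0425],[0.0,0.0,-0.0424],[0.0,0.0,-0.0425],[0.0,0.0,-0.0424],[0.0,0.0,-0.0425],[0.0,0.0,-0.0318],[0.0,0.0,-0.0318],[0.0,-0.0001,-0.0319]]
[0.47712493 0.3043624  0.06805546] [3.14157805e+00 1.57808676e-04 1.58510741e+00]
```

View pics/s1.png

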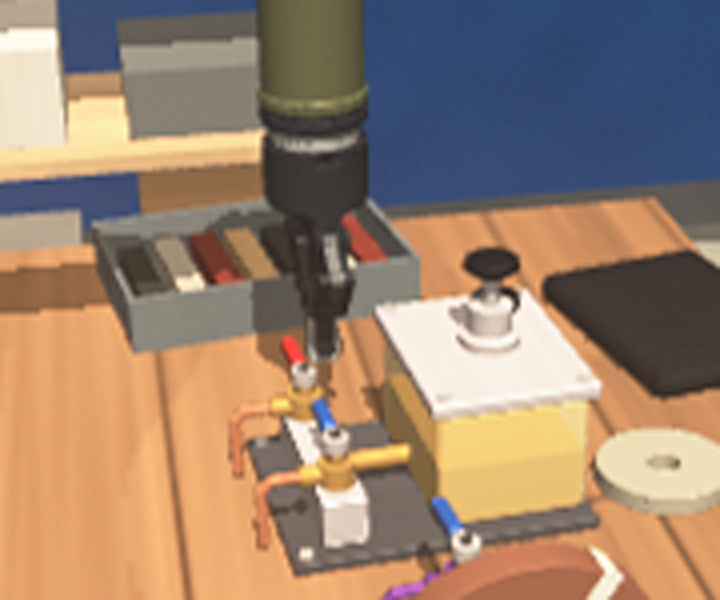

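The closed fingertips (zoomed pixel 322,350) stand just behind the red grip (292,350), and everything else is untouched. I'll push the lever open.

Request:
drive_tool(travel=[[-0.014, 0.001, 0], [-0.015, 0, 0], [-0.016, -0.002, 0], [-0.015, -0.005, 0], [-0.014, -0.006, 0], [-0.016, -0.002, 0], [-0.015, -0.005, 0], [-0.015, -0.006, 0], [-0.016, -0.002, 0], [-0.015, -0.005, 0], [-0.014, -0.006, 0], [-0.012, -0.002, 0], [-0.011, -0.004, 0], [-0.011, -0.005, 0], [0, 0, 0]], dr=[[0, 0, 0], [0, 0, 0], [0, 0, -0.0424], [0, 0, -0.0425], [0, 0, -0.0424], [0, 0, -0.0424], [0, 0, -0.0425], [0, 0, -0.0424], [0, 0, -0.0425], [0, 0, -0.0424], [0, 0, -0.0425], [0, 0, -0.0318], [0, 0, -0.0318], [0, 0, -0.0319], [0, 0, 0]])

```text
time: 5.15
tool_pos: [0.4777, 0.3053, 0.0701]
orientation: [3.14, -0.002, 1.584]
ft_force: [0.2, 2.3, 1.2]
opening: 0.002
gripper_force: 0.9
```

```bash
python3 - <<'E'
from h import *
print(r.read_state()["q"].round(2))
t=r.grab_frame("top");s=r.grab_frame("side")
for n,im,b in(("top",t,(180,170,280,250)),("side",s,(270,150,330,220))): print(n,blobs(im,(0,150,100),(6,255,255),b))
cv2.imwrite("pics/s2.png",cv2.resize(np.hstack([s[130:230,250:350],t[150:250,170:270]]),None,fx=4,fy=4,interpolation=cv2.INTER_CUBIC))
E
```

```text
[-0.8   0.28  0.22  1.85 -0.07  1.01 -0.55]
top [([211.2, 213.4], [209, 208, 5, 12], 44)]
side [([283.1, 174.7], [277, 172, 13, 6], 56)]
```

View pics/s2.png

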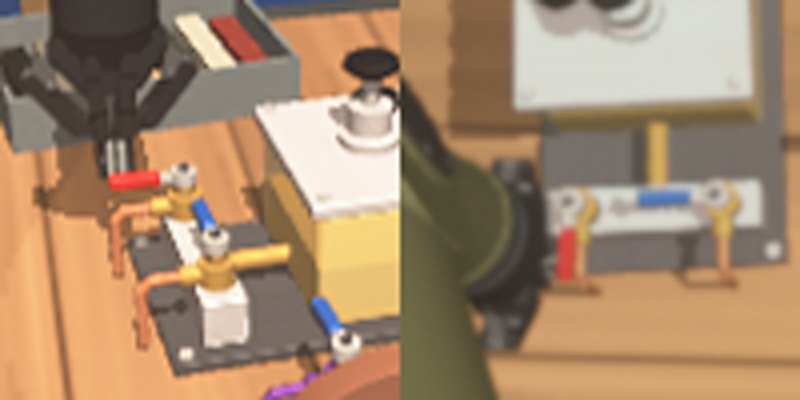

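The lever is almost over the pipe (side zoom 135,181). I'll push on to the stop.

Request:
drive_tool(travel=[[-0.006, 0, 0.003], [-0.006, 0, 0], [0, 0, 0]], dr=[[0, 0, -0.01], [0, 0, -0.01], [0, 0, 0]])

```text
time: 5.62
tool_pos: [0.4766, 0.3013, 0.0678]
orientation: [-3.141, -0.002, 1.65]
ft_force: [-1.6, 5.1, 1.7]
opening: -0.004
gripper_force: 2.6
```

Request:
drive_tool(travel=[[-0.006, 0, 0], [-0.005, 0, 0], [0, 0, 0]], dr=[[0, 0, 0], [0, 0, 0], [0, 0, 0]])

```text
time: 6.0
tool_pos: [0.4767, 0.3009, 0.0681]
orientation: [3.14, -0.007, 1.652]
ft_force: [-0.7, 11.8, -1.8]
opening: -0.001
gripper_force: 6.3
```

```bash
python3 - <<'E'
from h import *
t=r.grab_frame("top");s=r.grab_frame("side")
for n,im,b in(("top",t,(180,170,280,250)),("side",s,(270,150,330,220))): print(n,blobs(im,(0,150,100),(6,255,255),b))
for th in(1.3,1.45,1.57):
    x,y,_=lev(th,.036,0);print(th,px("side",[x,y,.078]),px("top",[x,y,.0835]))
print(onz("top",blobs(t,(0,150,100),(6,255,255),(180,170,280,250))[0][0],.083))
E
```

```text
top [([212.4, 213.8], [211, 208, 4, 12], 45)]
side [([283.2, 175.2], [277, 173, 13, 6], 56)]
1.3 [282.02464517 173.9103371 ] [208.62227609 213.27840433]
1.45 [282.01424533 174.78359407] [210.58231368 213.54648174]
1.57 [282.20690696 175.47234425] [212.17703279 213.55086734]
[0.48602705 0.28495002 0.083     ]
```

The force rose with no further travel and the pixels match 1.57 rad, so the red tap is fully open. I'll back off and go to the plunger.

```bash
python3 - <<'E'
from h import *
plan([(.4767,.318,.068,1.652,2),(.4767,.318,.21,1.652,4),(.6505,.248,.20,1.652,6)])
E
```

```text
n 12
[[0.021,0.002,0.0],[0.022,0.002,0.0],[0.0,0.0,-0.089],[0.0,0.0,-0.088],[0.0,0.0,-0.089],[0.0,0.0,-0.089],[-0.035,0.07,0.004],[-0.035,0.07,0.004],[-0.035,0.069,0.005],[-0.035,0.07,0.004],[-0.035,0.07,0.004],[-0.035,0.07,0.004]]
[[0.0002,-0.0011,0.0],[0.0002,-0.0012,0.0],[0.0,0.0,0.0],[0.0,0.0,0.0],[0.0,0.0,0.0],[0.0,0.0,0.0],[0.0,0.0,0.0],[0.0,0.0,0.0],[0.0,0.0,0.0],[0.0,0.0,0.0],[0.0,0.0,0.0],[0.0,0.0,0.0]]
[0.65069244 0.24806129 0.20017652] [3.14157633e+00 5.39709592e-07 1.65201510e+00]
```

Request:
drive_tool(travel=[[0.021, 0.002, 0], [0.022, 0.002, 0], [0, 0, -0.089], [0, 0, -0.088], [0, 0, -0.089], [0, 0, -0.089], [-0.035, 0.07, 0.004], [-0.035, 0.07, 0.004], [-0.035, 0.069, 0.005], [-0.035, 0.07, 0.004], [-0.035, 0.07, 0.004], [-0.035, 0.07, 0.004], [0, 0, 0], [0, 0, 0]], dr=[[0, 0, 0], [0, 0, 0], [0, 0, 0], [0, 0, 0], [0, 0, 0], [0, 0, 0], [0, 0, 0], [0, 0, 0], [0, 0, 0], [0, 0, 0], [0, 0, 0], [0, 0, 0], [0, 0, 0], [0, 0, 0]])

```text
time: 7.85
tool_pos: [0.651, 0.2417, 0.1991]
orientation: [-3.14, 0.0, 1.648]
ft_force: [-0.1, -0.1, 0.3]
opening: 0.001
gripper_force: 0.0
```

```bash
python3 - <<'E'
from h import *
s=r.grab_frame("side");t=r.grab_frame("top");print(px("side",[.6505,.248,.2]))
print(blobs(t,(0,150,100),(6,255,255),(180,170,280,250)))
cv2.imwrite("pics/s3.png",cv2.resize(s[100:200,290:400],None,fx=6,fy=6,interpolation=cv2.INTER_CUBIC))
E
```

```text
[341.13877701 136.62638794]
[]
```

View pics/s3.png

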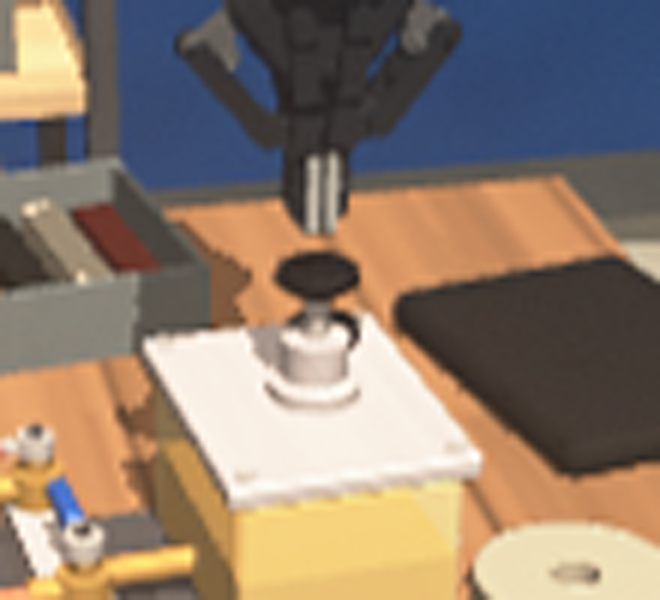

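The fingers (zoomed pixel 318,230) are above the head (317,275). I'll shift 6 mm in y and press.

Request:
drive_tool(travel=[[0.015, 0, 0.02], [0, 0, 0.025], [0, 0, 0.01], [0, 0, 0.01], [0, 0, 0.01], [0, 0, 0.01], [0, 0, 0.01], [0, 0, 0.01], [0, 0, 0.008], [0, 0, 0]], dr=[[0, 0, 0], [0, 0, 0], [0, 0, 0], [0, 0, 0], [0, 0, 0], [0, 0, 0], [0, 0, 0], [0, 0, 0], [0, 0, 0], [0, 0, 0]])

```text
time: 9.2
tool_pos: [0.6501, 0.2486, 0.1566]
orientation: [-3.14, -0.002, 1.649]
ft_force: [-7.4, 0.4, 10.5]
opening: 0.001
gripper_force: 5.0
```

Request:
drive_tool(travel=[[0, 0, 0.004], [0, 0, 0.004], [0, 0, 0]], dr=[[0, 0, 0], [0, 0, 0], [0, 0, 0]])

```text
time: 9.57
tool_pos: [0.6501, 0.2487, 0.156]
orientation: [-3.141, -0.002, 1.649]
ft_force: [-9.3, -2.3, 19.4]
opening: -0.0
gripper_force: 9.8
```

At the stop; holding, then releasing.

Request:
drive_tool(travel=[[0, 0, 0], [0, 0, 0], [0, 0, 0], [0, 0, 0], [0, 0, 0], [0, 0, 0], [0, 0, 0], [0, 0, -0.03], [0, 0, -0.05], [0, 0, -0.06], [0, 0, 0], [0, 0, 0], [0, 0, 0], [0, 0, 0]], dr=[[0, 0, 0], [0, 0, 0], [0, 0, 0], [0, 0, 0], [0, 0, 0], [0, 0, 0], [0, 0, 0], [0, 0, 0], [0, 0, 0], [0, 0, 0], [0, 0, 0], [0, 0, 0], [0, 0, 0], [0, 0, 0]])

```text
time: 11.32
tool_pos: [0.6507, 0.2476, 0.2063]
orientation: [-3.14, 0.001, 1.648]
ft_force: [-0.7, 0.9, 1.2]
opening: 0.0
gripper_force: 0.0
```

```bash
python3 - <<'E'
from h import *
s=r.grab_frame("side");t=cv2.imread("pics/side0.png")
for im in(t,s):print(blobs(im,(0,0,0),(180,255,80),(325,135,356,175)))
a=1.57
x,y,w=lev(a,.045,-.030)
print(x,y);plan([(x,y,.215,w,7),(x,y,.068,w,5)])
E
```

```text
[([342.4, 145.5], [336, 142, 14, 8], 78), ([347.0, 153.0], [345, 152, 5, 4], 8)]
[([342.4, 145.5], [336, 142, 14, 8], 78), ([347.0, 153.0], [345, 152, 5, 4], 8)]
0.48018256270594845 0.2548216018661217
n 12
[[0.007,-0.061,-0.003],[0.008,-0.06,-0.003],[0.007,-0.061,-0.003],[0.007,-0.06,-0.003],[0.008,-0.061,-0.003],[0.007,-0.06,-0.003],[0.008,-0.061,-0.003],[0.0,0.0,0.073],[0.0,0.0,0.074],[0.0,0.0,0.073],[0.0,0.0,0.074],[0.0,0.0,0.073]]
[[-0.0001,0.0,-0.0003],[0.0,0.0,-0.0003],[-0.0001,0.0001,-0.0003],[0.0,0.0,-0.0004],[-0.0001,0.0,-0.0003],[0.0,0.0,-0.0003],[-0.0001,0.0,-0.0003],[0.0,0.0,0.0],[0.0,0.0,0.0],[0.0,0.0,0.0],[0.0,0.0,0.0],[0.0,0.0,0.0]]
[0.48012229 0.25479026 0.06819717] [3.14146879e+00 1.28819407e-04 1.65496076e+00]
```

The plunger is fully back up (same pixels as at the start). Next I'll go to the other side of the lever.

Request:
drive_tool(travel=[[0.007, -0.061, -0.003], [0.008, -0.06, -0.003], [0.007, -0.061, -0.003], [0.007, -0.06, -0.003], [0.008, -0.061, -0.003], [0.007, -0.06, -0.003], [0.008, -0.061, -0.003], [0, 0, 0], [0, 0, 0.073], [0, 0, 0.074], [0, 0, 0.073], [0, 0, 0.074], [0, 0, 0.073], [0, 0, 0], [0, 0, 0]], dr=[[0, 0, 0], [0, 0, 0], [0, 0, 0], [0, 0, 0], [0, 0, 0], [0, 0, 0], [0, 0, 0], [0, 0, 0], [0, 0, 0], [0, 0, 0], [0, 0, 0], [0, 0, 0], [0, 0, 0], [0, 0, 0], [0, 0, 0]])

```text
time: 13.25
tool_pos: [0.4817, 0.2556, 0.0699]
orientation: [3.14, -0.0, 1.647]
ft_force: [1.0, -0.2, 0.8]
opening: 0.001
gripper_force: 0.0
```

```bash
python3 - <<'E'
from h import *
plan([(*lev(t,.045,-.0165)[:2],.068,lev(t,0,0)[2],n) for t,n in((1.57,3),(1.2,3),(.8,3),(.4,3),(.04,3))])
s=r.grab_frame("side");print(blobs(s,(0,150,100),(6,255,255),(270,150,330,220)))
E
```

```text
n 15
[[0.011,-0.001,0.002],[0.01,-0.002,0.001],[0.011,-0.001,0.002],[0.015,-0.002,0.0],[0.014,-0.005,0.0],[0.013,-0.005,0.0],[0.016,-0.003,0.0],[0.015,-0.004,0.0],[0.015,-0.007,0.0],[0.016,-0.002,0.0],[0.015,-0.005,0.0],[0.014,-0.006,0.0],[0.014,-0.002,0.0],[0.014,-0.004,0.0],[0.013,-0.006,0.0]]
[[0.0002,0.0,-0.0008],[0.0001,-0.0001,-0.0008],[0.0002,0.0,-0.0008],[0.0,0.0,0.0393],[0.0,0.0,0.0392],[0.0,0.0,0.0393],[0.0,0.0,0.0424],[0.0,0.0,0.0425],[0.0,0.0,0.0424],[0.0,0.0,0.0424],[0.0,0.0,0.0425],[0.0,0.0,0.0424],[0.0,0.0,0.0382],[0.0,0.0,0.0382],[0.0,0.0,0.0382]]
[0.50056734 0.33103996 0.06789147] [-3.14145651e+00 -2.18019085e-05  1.25083374e-01]
[([288.0, 174.5], [287, 173, 3, 4], 12)]
```

Request:
drive_tool(travel=[[0.011, -0.001, 0.002], [0.01, -0.002, 0.001], [0.011, -0.001, 0.002], [0.015, -0.002, 0], [0.014, -0.005, 0], [0.013, -0.005, 0], [0.016, -0.003, 0], [0.015, -0.004, 0], [0.015, -0.007, 0], [0.016, -0.002, 0], [0.015, -0.005, 0], [0.014, -0.006, 0], [0.014, -0.002, 0], [0.014, -0.004, 0], [0.013, -0.006, 0], [0.006, 0, 0], [0, 0, 0]], dr=[[0, 0, 0], [0, 0, 0], [0, 0, 0], [0, 0, 0.0393], [0, 0, 0.0392], [0, 0, 0.0393], [0, 0, 0.0424], [0, 0, 0.0425], [0, 0, 0.0424], [0, 0, 0.0424], [0, 0, 0.0425], [0, 0, 0.0424], [0, 0, 0.0382], [0, 0, 0.0382], [0, 0, 0.0382], [0, 0, 0.0135], [0, 0, 0]])

```text
time: 15.42
tool_pos: [0.5015, 0.3316, 0.0667]
orientation: [-3.141, 0.001, 0.078]
ft_force: [-3.6, 1.6, -0.3]
opening: 0.004
gripper_force: 1.3
```

Request:
drive_tool(travel=[[0.006, 0, 0], [0, 0, 0]], dr=[[0, 0, 0], [0, 0, 0]])

```text
time: 15.68
tool_pos: [0.5046, 0.3312, 0.0669]
orientation: [-3.141, -0.0, 0.076]
ft_force: [-3.9, 1.7, -0.6]
opening: 0.003
gripper_force: 1.3
```

Request:
drive_tool(travel=[[0.006, 0, 0], [0.006, 0, 0], [0, 0, 0]], dr=[[0, 0, 0], [0, 0, 0], [0, 0, 0]])

```text
time: 16.05
tool_pos: [0.5063, 0.3315, 0.0667]
orientation: [3.141, 0.007, 0.077]
ft_force: [-10.7, -0.4, 6.6]
opening: -0.002
gripper_force: 5.5
```

```bash
python3 - <<'E'
from h import *
s=r.grab_frame("side");print(blobs(s,(0,150,100),(6,255,255),(280,150,330,220)),blobs(s,(105,130,80),(125,255,255),(280,160,325,200)))
E
```

```text
[([293.2, 167.3], [292, 164, 4, 7], 18)] [([300.3, 183.1], [299, 180, 4, 7], 16)]
```

Request:
drive_tool(travel=[[0.005, 0, 0], [0.004, 0, 0], [0, 0, 0]], dr=[[0, 0, 0], [0, 0, 0], [0, 0, 0]])

```text
time: 16.48
tool_pos: [0.5065, 0.3316, 0.0665]
orientation: [3.14, 0.013, 0.077]
ft_force: [-19.1, -2.4, 11.2]
opening: -0.001
gripper_force: 9.6
```

```bash
python3 - <<'E'
from h import *
p=r.read_state()["tool_pos"]
plan([(p[0]-.02,p[1],.068,.09,3),(p[0]-.02,p[1]+0.02,.29,.09,7)])
E
```

```text
n 10
[[-0.017,-0.001,-0.001],[-0.016,-0.002,-0.001],[-0.017,-0.001,-0.001],[0.001,-0.007,-0.079],[0.0,-0.007,-0.08],[0.001,-0.007,-0.079],[0.001,-0.007,-0.079],[0.0,-0.008,-0.08],[0.001,-0.007,-0.079],[0.001,-0.007,-0.079]]
[[0.0002,0.0014,-0.0013],[0.0002,0.0015,-0.0014],[0.0001,0.0014,-0.0013],[0.0,0.0,0.0],[0.0,0.0,0.0],[0.0,0.0,0.0],[0.0,0.0,0.0],[0.0,0.0,0.0],[0.0,0.0,0.0],[0.0,0.0,0.0]]
[0.48666667 0.35169386 0.2899101 ] [ 3.14150246e+00 -2.23353697e-06  9.00115938e-02]
```

Request:
drive_tool(travel=[[-0.025, 0, 0], [-0.025, 0, 0], [-0.025, 0, 0], [0, 0, -0.079], [0, 0, -0.08], [0, 0, -0.079], [0, 0, -0.079], [0, 0, -0.08], [0, 0, -0.079], [0, 0, -0.079], [0, 0, 0]], dr=[[0, 0, 0], [0, 0, 0], [0, 0, 0], [0, 0, 0], [0, 0, 0], [0, 0, 0], [0, 0, 0], [0, 0, 0], [0, 0, 0], [0, 0, 0], [0, 0, 0]])

```text
time: 17.85
tool_pos: [0.4845, 0.3299, 0.2919]
orientation: [-3.138, -0.005, 0.075]
ft_force: [-0.1, -0.5, 0.0]
opening: 0.001
gripper_force: 0.0
```

```bash
python3 - <<'E'
from h import *
s=r.grab_frame("side");t=r.grab_frame("top")
print(blobs(s,(0,150,100),(6,255,255),(280,150,330,220)),blobs(t,(0,150,100),(6,255,255),(180,170,280,250)))
# lathe: y-axis dir at yaw .13; start grasp at wheel angle -45deg, radius 60 mm
L=.13;h=np.array([.563,-.176]);X=np.array([np.cos(L),np.sin(L)])
q=h-.042*X;print(q);plan([(.49,.0,.29,L,9),(q[0],q[1],.28,L,6)])
E
```

```text
[([292.8, 167.2], [291, 165, 5, 6], 20)] [([198.6, 201.1], [193, 199, 12, 5], 46)]
[ 0.5213544  -0.18144463]
n 15
[[-0.005,0.091,0.0],[-0.005,0.092,-0.001],[-0.007,0.091,0.0],[-0.006,0.091,-0.001],[-0.007,0.091,0.0],[-0.008,0.092,0.0],[-0.008,0.091,-0.001],[-0.009,0.091,0.0],[-0.01,0.091,0.0],[0.003,0.077,0.004],[0.003,0.076,0.004],[0.004,0.077,0.004],[0.003,0.076,0.004],[0.003,0.077,0.004],[0.003,0.077,0.005]]
[[0.0,0.0,-0.0019],[0.0,0.0,-0.002],[0.0,0.0,-0.0019],[0.0,-0.0001,-0.0019],[0.0,0.0,-0.002],[0.0,0.0,-0.0019],[0.0,0.0,-0.0019],[0.0,0.0,-0.002],[0.0,0.0,-0.0019],[0.0,0.0,0.0],[0.0,0.0,0.0],[0.0,0.0,0.0],[0.0,0.0,0.0],[0.0,0.0,0.0],[0.0,0.0,0.0]]
[ 0.5212223  -0.18159335  0.27983266] [-3.14154868e+00 -4.49062674e-05  1.29969574e-01]
```

The red tap is shut again (same pixels as at the start). On to the wheel.

Request:
drive_tool(travel=[[-0.005, 0.091, 0], [-0.005, 0.092, -0.001], [-0.007, 0.091, 0], [-0.006, 0.091, -0.001], [-0.007, 0.091, 0], [-0.008, 0.092, 0], [-0.008, 0.091, -0.001], [-0.009, 0.091, 0], [-0.01, 0.091, 0], [0.003, 0.077, 0.004], [0.003, 0.076, 0.004], [0.004, 0.077, 0.004], [0.003, 0.076, 0.004], [0.003, 0.077, 0.004], [0.003, 0.077, 0.005], [0, 0, 0], [0, 0, 0]], dr=[[0, 0, -0.002], [0, 0, -0.002], [0, 0, -0.002], [0, 0, -0.002], [0, 0, -0.002], [0, 0, -0.002], [0, 0, -0.002], [0, 0, -0.002], [0, 0, -0.002], [0, 0, 0], [0, 0, 0], [0, 0, 0], [0, 0, 0], [0, 0, 0], [0, 0, 0], [0, 0, 0], [0, 0, 0]], grip=0.45, force=20)

```text
time: 20.08
tool_pos: [0.5216, -0.1802, 0.2791]
orientation: [-3.141, 0.002, 0.133]
ft_force: [0.4, -0.5, 0.4]
opening: 0.553
gripper_force: 0.0
```

```bash
python3 - <<'E'
from h import *
L=.13;q=np.array([.5214,-.1814]);plan([(q[0],q[1],.235,L,3)])
t=r.grab_frame("top");s=r.grab_frame("side")
cv2.imwrite("pics/w1.png",cv2.resize(np.hstack([s[130:330,260:460],t[100:300,300:500]]),None,fx=2,fy=2,interpolation=cv2.INTER_CUBIC))
E
```

```text
n 3
[[0.0,0.001,0.037],[0.0,0.001,0.036],[-0.001,0.001,0.037]]
[[-0.0001,0.0002,0.0003],[-0.0001,0.0001,0.0003],[-0.0001,0.0002,0.0002]]
[ 0.52128394 -0.1814205   0.23508441] [-3.14153939e+00  3.71449743e-05  1.30123775e-01]
```

View pics/w1.png

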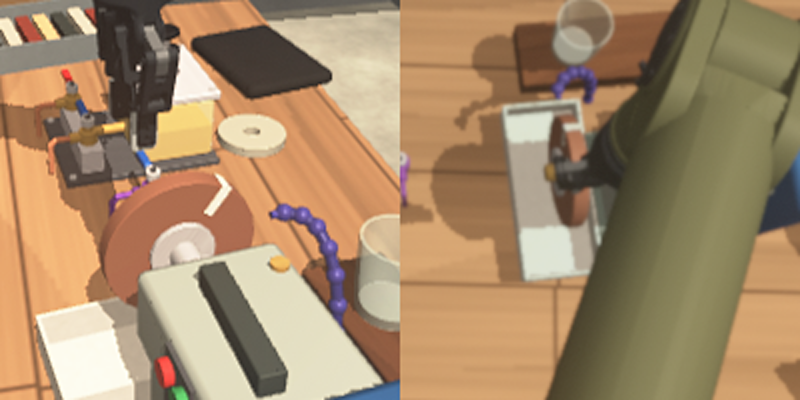

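The open fingers straddle the wheel plane above its robot-side shoulder (side view 140,130). I'll descend and close.

Request:
drive_tool(travel=[[0, 0.001, 0.044], [0, 0.001, 0.044], [0, 0.001, 0.044], [0, 0, 0.044], [0, 0, 0.044], [0, 0, 0.045], [0, 0, 0]], dr=[[0, 0, 0], [0, 0, 0], [0, 0, 0], [0, 0, 0], [0, 0, 0], [0, 0, 0], [0, 0, 0]])

```text
time: 21.05
tool_pos: [0.5211, -0.1821, 0.1724]
orientation: [-3.141, 0.003, 0.132]
ft_force: [0.5, 0.8, -0.6]
opening: 0.553
gripper_force: 0.0
```

Request:
drive_tool(travel=[[0, 0, 0], [0, 0, 0], [0, 0, 0], [0, 0, 0], [0, 0, 0], [0, 0, 0]], dr=[[0, 0, 0], [0, 0, 0], [0, 0, 0], [0, 0, 0], [0, 0, 0], [0, 0, 0]], grip=1, force=20)

```text
time: 21.8
tool_pos: [0.522, -0.1793, 0.1748]
orientation: [-3.136, 0.001, 0.134]
ft_force: [-3.4, 7.3, 3.2]
opening: 0.235
gripper_force: 25.1
```

```bash
python3 - <<'E'
from h import *
L=.13;h=np.array([.563,-.176]);X=np.array([np.cos(L),np.sin(L)]);Y=np.array([-X[1],X[0]])
s=r.read_state();p=s["tool_pos"];g=p+[0,0,.019];dx=(g[:2]-h)@X;dy=(g[:2]-h)@Y;dz=g[2]-.15
a0=np.arctan2(dx,dz);rad=np.hypot(dx,dz);print(a0,rad,dy,s["ft_force"])
W=[]
for k in range(1,19):
    a=a0+np.pi/2*k/18;c=h+rad*np.sin(a)*X+dy*Y;W.append((c[0],c[1],.131+rad*np.cos(a),s["orientation"][2],1))
plan(W)
E
```

```text
-0.7540153473966532 0.06005877700057883 0.0020524927046321525 [-3.39224938  7.30871565  3.2498363 ]
n 18
[[0.01,0.0,-0.009],[0.011,0.0,-0.007],[0.011,0.0,-0.007],[0.012,0.0,-0.006],[0.012,0.0,-0.004],[0.012,0.0,-0.004],[0.013,0.0,-0.002],[0.013,0.0,-0.001],[0.013,0.0,-0.001],[0.014,0.0,0.001],[0.012,0.001,0.002],[0.013,0.0,0.004],[0.013,0.0,0.004],[0.011,0.0,0.005],[0.012,0.0,0.007],[0.011,0.0,0.007],[0.01,0.0,0.008],[0.009,0.0,0.01]]
[[-0.0017,0.0002,0.0],[0.0,0.0,0.0],[0.0,0.0,0.0],[0.0,0.0,0.0],[0.0,0.0,0.0],[0.0,0.0,0.0],[0.0,0.0,0.0],[0.0,0.0,0.0],[0.0,0.0,0.0],[0.0,0.0,0.0],[0.0,0.0,0.0],[0.0,0.0,0.0],[0.0,0.0,0.0],[0.0,0.0,0.0],[0.0,0.0,0.0],[0.0,0.0,0.0],[0.0,0.0,0.0],[0.0,0.0,0.0]]
[ 0.60606261 -0.16836903  0.17196869] [3.1415788e+00 9.8554853e-05 1.3413858e-01]
```

Request:
drive_tool(travel=[[0.01, 0, -0.009], [0.011, 0, -0.007], [0.011, 0, -0.007], [0.012, 0, -0.006], [0.012, 0, -0.004], [0.012, 0, -0.004], [0.013, 0, -0.002], [0.013, 0, -0.001], [0.013, 0, -0.001]], dr=[[0, 0, 0], [0, 0, 0], [0, 0, 0], [0, 0, 0], [0, 0, 0], [0, 0, 0], [0, 0, 0], [0, 0, 0], [0, 0, 0]])

```text
time: 22.92
tool_pos: [0.5627, -0.1739, 0.1903]
orientation: [-3.136, 0.005, 0.134]
ft_force: [-7.4, 7.3, 1.7]
opening: 0.233
gripper_force: 25.0
```

Request:
drive_tool(travel=[[0.014, 0, 0.001], [0.012, 0, 0.002], [0.013, 0, 0.004], [0.013, 0, 0.004], [0.011, 0, 0.005], [0.012, 0, 0.007], [0.011, 0, 0.007], [0.01, 0, 0.008], [0.009, 0, 0.01], [0, 0, 0], [0, 0, 0]], dr=[[0, 0, 0], [0, 0, 0], [0, 0, 0], [0, 0, 0], [0, 0, 0], [0, 0, 0], [0, 0, 0], [0, 0, 0], [0, 0, 0], [0, 0, 0], [0, 0, 0]])

```text
time: 24.3
tool_pos: [0.6075, -0.1681, 0.1726]
orientation: [-3.138, -0.002, 0.135]
ft_force: [-0.8, 6.5, 3.1]
opening: 0.232
gripper_force: 26.7
```

Request:
drive_tool(travel=[[0, 0, 0], [0, 0, 0], [0, 0, 0], [0, 0, 0], [0, 0, 0]], dr=[[0, 0, 0], [0, 0, 0], [0, 0, 0], [0, 0, 0], [0, 0, 0]], grip=0.5)

```text
time: 24.92
tool_pos: [0.6062, -0.1714, 0.1713]
orientation: [3.142, 0.0, 0.132]
ft_force: [-0.2, -0.4, 0.2]
opening: 0.503
gripper_force: 0.0
```

```bash
python3 - <<'E'
from h import *
t=r.grab_frame("top");s=r.grab_frame("side")
cv2.imwrite("pics/w2.png",cv2.resize(np.hstack([s[130:330,260:460],t[100:300,300:500]]),None,fx=2,fy=2,interpolation=cv2.INTER_CUBIC))
E
```

```text
(no output)
```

View pics/w2.png

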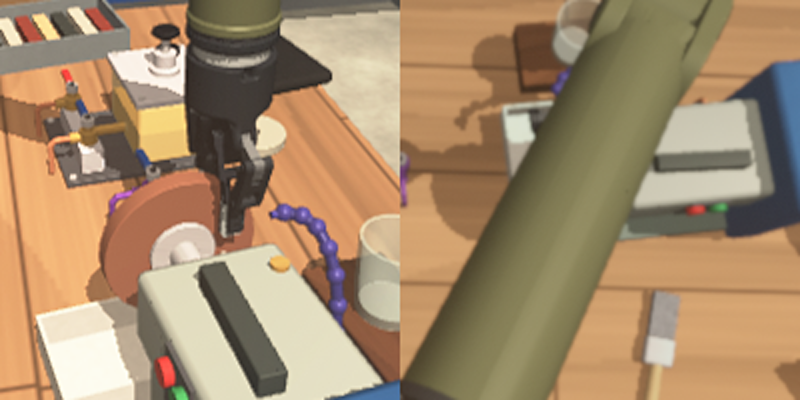

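The white mark has left the top of the wheel, turned down the far side behind the headstock. The loose things are in place. I'll retract.

Request:
drive_tool(travel=[[0, 0, -0.04], [0, 0, -0.05], [0, 0, -0.06], [0, 0, -0.07], [0, 0, -0.08], [-0.05, 0, -0.06], [-0.07, -0.05, -0.02], [-0.07, -0.1, 0], [-0.05, -0.1, 0], [-0.02, -0.1, 0], [0, -0.1, 0], [0, -0.1, 0], [0, 0, 0], [0, 0, 0]], dr=[[0, 0, 0], [0, 0, 0], [0, 0, 0], [0, 0, 0], [0, 0, 0], [0, 0, 0], [0, 0, 0], [0, 0, 0], [0, 0, 0], [0, 0, 0], [0, 0, 0], [0, 0, 0], [0, 0, 0], [0, 0, 0]])

```text
time: 26.78
tool_pos: [0.4745, 0.0319, 0.3244]
orientation: [-3.141, -0.002, 0.131]
ft_force: [0.5, -0.4, -0.5]
opening: 0.503
gripper_force: 0.0
```

```bash
python3 - <<'E'
from h import *
t=r.grab_frame("top");s=r.grab_frame("side")
L=.13;c=np.array([.563,-.176,.15]);X=np.array([np.cos(L),np.sin(L),0]);Y=np.array([-X[1],X[0],0])
t0,s0=cv2.imread("pics/top0.png"),cv2.imread("pics/side0.png")
def prof(n,im,y,rad):
    o=[]
    for a in np.arange(-1.0,3,.05):
        u,v=px(n,c+rad*(np.sin(a)*X+np.cos(a)*[0,0,1])+y*Y);o.append((round(a,2),int(im[int(round(v)),int(round(u)),0])))
    return [q for q in o if q[1]>130]
print("top rim",prof("top",t0,0,.075),prof("top",t,0,.075))
print("side face",prof("side",s0,-.01,.06),prof("side",s,-.01,.06));print("outer face top",prof("top",t0,.01,.06),prof("top",t,.01,.06))
cv2.imwrite("pics/w3.png",np.vstack([s[100:400,:],cv2.resize(t,None,fx=.75,fy=.75)[:300,:].copy() if 0 else np.pad(cv2.resize(t,(480,300)),((0,0),(0,160),(0,0)))]))
E
```

```text
Traceback (most recent call last):
TypeError: can't multiply sequence by non-int of type 'numpy.float64'
```

That makes ten pictures viewed, so I'll check the rest by numbers only.

```bash
python3 - <<'E'
from h import *
t=r.grab_frame("top");s=r.grab_frame("side")
L=.13;c=np.array([.563,-.176,.15]);X=np.array([np.cos(L),np.sin(L),0]);Y=np.array([-X[1],X[0],0]);Z=np.array([0,0,1])
t0,s0=cv2.imread("pics/top0.png"),cv2.imread("pics/side0.png")
def prof(n,im,y,rad):
    o=[]
    for a in np.arange(-1.0,3,.05):
        u,v=px(n,c+rad*(np.sin(a)*X+np.cos(a)*Z)+y*Y);o.append((float(round(a,2)),int(im[int(round(v)),int(round(u)),0])))
    return [q for q in o if q[1]>130]
print("top rim",prof("top",t0,0,.075),prof("top",t,0,.075))
print("side face",prof("side",s0,-.01,.06),prof("side",s,-.01,.06));print("outer face top",prof("top",t0,.01,.06),prof("top",t,.01,.06))
for n,b in(("side",(270,150,330,200)),("top",(180,170,320,230))):
    for im in((s0,t0)[n=="top"],(s,t)[n=="top"]):print(n,blobs(im,(0,150,100),(6,255,255),b),blobs(im,(105,130,80),(125,255,255),b))
for n,a,b in(("side",s0,s),("top",t0,t)):
    d=(cv2.absdiff(a,b).max(2)>60).astype(np.uint8);_,_,st,_=cv2.connectedComponentsWithStats(d);print(n,[q.tolist() for q in st[1:] if q[4]>12])
E
```

```text
top rim [(0.6, 157), (0.65, 179), (0.7, 166)] []
side face [(0.55, 172), (0.6, 216), (0.65, 214), (0.7, 207), (1.85, 156), (1.9, 183), (1.95, 184), (2.0, 184), (2.05, 185), (2.1, 150), (2.75, 189), (2.8, 184), (2.85, 185), (2.9, 184), (2.95, 184)] [(1.85, 159), (1.9, 187), (1.95, 186), (2.0, 186), (2.05, 190), (2.1, 153), (2.75, 192), (2.8, 188), (2.85, 188), (2.9, 187), (2.95, 188)]
outer face top [] []
side [([292.6, 167.4], [291, 165, 5, 6], 19)] [([300.3, 183.1], [299, 180, 4, 7], 16)]
side [([292.8, 167.2], [291, 165, 5, 6], 20)] [([300.3, 183.1], [299, 180, 4, 7], 16)]
top [([198.4, 201.4], [193, 199, 12, 5], 45)] [([287.0, 180.6], [282, 180, 10, 2], 15), ([235.1, 199.1], [231, 199, 10, 2], 11)]
top [([198.5, 201.0], [193, 199, 12, 5], 43)] [([235.2, 199.1], [231, 199, 10, 2], 11)]
side [[0, 0, 94, 197, 6714], [149, 0, 22, 38, 531], [255, 0, 3, 5, 15], [256, 0, 41, 26, 685], [258, 34, 41, 55, 1262], [160, 39, 14, 2, 18], [157, 41, 32, 56, 756], [161, 64, 11, 23, 61], [270, 89, 25, 41, 717], [163, 124, 15, 5, 21], [184, 127, 9, 12, 55], [96, 128, 193, 92, 3605], [273, 147, 8, 4, 24], [263, 148, 8, 5, 31], [28, 168, 22, 19, 79], [46, 176, 6, 27, 48], [0, 180, 6, 8, 30], [34, 180, 9, 29, 135], [131, 189, 25, 30, 283], [93, 198, 3, 10, 16], [362, 217, 14, 21, 99], [11, 219, 10, 7, 32], [0, 221, 19, 23, 153], [128, 222, 11, 14, 54]]
top [[252, 108, 79, 67, 1262], [382, 162, 7, 3, 21], [291, 167, 17, 2, 22], [323, 174, 5, 6, 21], [281, 176, 23, 7, 72], [267, 188, 73, 168, 5292], [290, 189, 8, 11, 71], [327, 219, 22, 22, 224], [340, 244, 26, 57, 795], [0, 286, 25, 36, 642], [343, 303, 36, 61, 820], [0, 323, 5, 11, 35], [25, 323, 15, 12, 105], [0, 335, 103, 49, 2111], [158, 359, 13, 3, 36], [41, 361, 79, 34, 529], [157, 364, 6, 18, 85], [164, 364, 50, 18, 470], [222, 367, 8, 10, 46], [367, 367, 19, 33, 278], [334, 369, 8, 7, 39], [319, 381, 19, 19, 128]]
```

```bash
python3 -c "
from cell import r
print(r.close_job())"
```

```text
the job is handed in; nothing more can be done
None
```

The job is handed in: red tap opened to its stop, plunger pressed to its stop for about a second and sprung back, red tap shut, then the wheel turned about a quarter (1.58 rad by the arm's path; its mark is now hidden from both cameras), with the blue tap still shut and the loose things showing no sign of having moved.

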